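# Check the console keys and cover the seized one

### The arm

A 6-joint arm with a two-finger parallel gripper is mounted at the origin on the work surface. World frame = base frame: x ahead of the robot, y to its left, z up, the work surface at z = 0. Lengths are in m, angles in rad, forces in N, time in s.
With the tool pointing down it reaches from about 0.35 to 0.875 m from the base axis. Payload 4.2 kg.
Tool frame: the origin (TCP) lies between the finger pads; the fingertips stand 25 mm ahead of it and the grasp point (between the pads) lies 6 mm ahead of it (env.tcp_to_tips is the distance from the TCP to the fingertips, in m); z points along the fingers, y is the line along which they close (so a half turn about z gives the same grasp; the last joint's range is limited). The gripper opens to 85 mm and grips with 20 to 120 N. Pads are 22 mm wide; open, the fingers measure 114 mm over their backs; the gripper's body (76 mm by 85 mm) begins 54 mm behind the grasp point. The pads swing forward as they close: fully open they stand 13 mm farther back than shut.
Start: joints at [1.58, 0.385, 0.008, 0, -1.194, -0.259], TCP at [0.154, 0.606, 0.256] pointing down, gripper open.
Joint ranges: [-3.14, 3.14], [-1.21, 2.06], [-1.07, 1.41], [-3.16, 2.05], [-2.99, -0.16], [-3.1, 3.1]. Speed limits (rad/s): [2.79, 2.79, 3.14, 3.14, 3.14, 3.14].

### API

Orientations are given as a unit quaternion [x, y, z, w].
In Python, from workcell import env, cams gives the robot as it stands.
- The arm moves only by the tool apply_moves, never from a script. Its argument "moves" is text: rows parted by semicolons, each of 7 numbers parted by spaces: the shift along the tool's x, y, z in m, then the turn, a rotation vector about the tool's x, y, z in units of 8 degrees (1.0 is 8 degrees), then the finger opening in m, from 0 to 0.0854. In form: x y z rx ry rz claw; .... A call has 1 to 10 rows; each row shifts and turns the commanded pose from where the row before left it, along the tool's axes as they then stand; what a row does not reach is not made up. A row lasts 1/8 s, in which the tool goes at most 62.5 mm and 10.7 degrees, less where a joint would pass 70% of its speed; a pose out of reach is approached as far as the arm can. A call is refused whole if a number of a shift passes 0.0625 or a number of a turn 1, either way. A call with a gripper value outside its range is refused whole. The fingers move at their own pace and stop on an object; "newtons" is the grip in N (left out, the last holds). Time passes only in rows, so rows that do not move let the fingers close. It gives the time, the measured TCP pose, the force, the opening and the grip force at its end, in the units of the state.
- env.sense(): the state, without advancing time (a new reading comes with each control period).
- cams.grab_frame(name): name is "scene" or "top" or "wrist"; returns the picture (400x640x3 uint8, red, green, blue); there is no depth.
- cams.camera_model(name): a dict with "intrinsics" (3x3 intrinsics, pixels), "k1" (the pictures are not rectified: a ray, as slopes to the right and down, at radius r is drawn at 1 + k1 r^2 times it, then the intrinsics apply), "T" (4x4, takes a point from camera to world coordinates); the wrist camera has in their place "T_tool_cam" (4x4, takes a point from camera to tool coordinates, whose origin is the TCP and whose axes are the flange's). Camera axes: x right, y up, looking along -z (the intrinsics and any distortion apply to the point x, -y, -z); pixel columns grow to the right and rows downward; lengths in m; the calibration is good to about 2 mm. A picture is of the moment at which its call begins: read the wrist's pose just before it. camera_model takes no time and is no camera call.
- env.sign_off(): hands the job in; it is judged then, once.
The state is a dict: "t": time; "q": joint angles; "qvel": joint speeds; "effort": joint torques, N m; "position": TCP position; "orientation": TCP orientation; "contact_force": force on the tool from outside, world axes, zero at the start; "moment": the same for the moment, N m; "opening": finger opening in m; "grip_force": force on a finger pad.
Only numpy, scipy, OpenCV 4.12 (cv2) and the standard library are available. Lean on these libraries where they do the work, as an engineer would, in place of code of your own. Each camera call takes 0.05 s, during which the arm holds its last target. There are 200 camera calls.

### The job

Check the three white push keys of the blue rewind console by feel: press the sound ones straight down until each clicks and stays down, never pushing any key harder than 20 N. One of the three is seized and cannot be clicked within that force; leave it up, and after both sound keys are down put the red cover over it, upright and fully home on the console top, and let go. Leave everything else on the bench where it is.

Things in the scene. Friction and masses are not known exactly. Their poses are not given: they have to be found in the camera images.
- console: blue box fixed to the bench, 150 x 290 x 45 mm high; origin under its centre, z up, y along the row of three keys, x across it, away from the keys (the keys lie 25 mm to the -x side of its middle line, 90 mm apart). Around each key stands an aluminium bezel 40 mm across and 12 mm high
- key_a_top (a point): centre of the top face of the +y end key, a white round button 26 mm across; with the key up it stands 14 mm above its bezel, 26 mm above the console top; it goes down with the key
- key_b_top (a point): centre of the top face of the middle key, a white round button 26 mm across; with the key up it stands 14 mm above its bezel, 26 mm above the console top; it goes down with the key
- key_c_top (a point): centre of the top face of the -y end key, a white round button 26 mm across; with the key up it stands 14 mm above its bezel, 26 mm above the console top; it goes down with the key
- key_a_seat (a point): point on the console's top face on the axis of the +y end key, where the centre of the cover's rim must come; axes as the console's
- key_b_seat (a point): point on the console's top face on the axis of the middle key, where the centre of the cover's rim must come; axes as the console's
- key_c_seat (a point): point on the console's top face on the axis of the -y end key, where the centre of the cover's rim must come; axes as the console's
- key_a (a joint): joint of the +y end key of the console, m: 0 is up, grows as the key is pushed straight down, 0.008 is fully down (hard stop). All keys look alike and are up at the start. Any key needs about 6 N to start moving. A sound key then gets easier, clicks over by itself at 4 to 6 mm and stays down at about 8 mm. The seized key gets harder, about 4.5 N more per mm, and springs back up when let go. Which key is seized changes from start to start
- key_b (a joint): joint of the middle key of the console, m: 0 is up, grows as the key is pushed straight down, 0.008 is fully down (hard stop). All keys look alike and are up at the start. Any key needs about 6 N to start moving. A sound key then gets easier, clicks over by itself at 4 to 6 mm and stays down at about 8 mm. The seized key gets harder, about 4.5 N more per mm, and springs back up when let go. Which key is seized changes from start to start
- key_c (a joint): joint of the -y end key of the console, m: 0 is up, grows as the key is pushed straight down, 0.008 is fully down (hard stop). All keys look alike and are up at the start. Any key needs about 6 N to start moving. A sound key then gets easier, clicks over by itself at 4 to 6 mm and stays down at about 8 mm. The seized key gets harder, about 4.5 N more per mm, and springs back up when let go. Which key is seized changes from start to start
- cover: red plastic cover, 80 to 170 g, standing on the bench: an upside-down cup 54 mm across outside, 46 mm inside, 36 mm high (32 mm inside), closed on top, with a round knob 22 mm across and 30 mm high on it (knob from 36 to 66 mm above the rim). Origin at the centre of its open lower rim, z up to the knob. It fits over bezel and key with 3 mm to spare all round, without touching the key
- loupe: black cylinder 32 mm across, 30 mm high, loose on the +x part of the console; origin under its centre; leave alone
- tape_roll: orange tape roll 90 mm across, 25 mm high; origin under its centre; leave alone
- film_core: yellow film core 50 mm across, 30 mm high; origin under its centre; leave alone
- marker: black marker pen 120 mm long, 14 mm thick, lying on the bench; origin under its middle; leave alone
- splice_brush: small hand brush with wooden handle, about 200 mm long, lying on the bench; origin under it; leave alone

How it is judged:
On the way, in this order (a step that is already met when the one before it is completed fails the run):
1. both sound keys are pressed until they click and stay down, the seized key up (((value of joint each of key_b, key_c above 0.006 m and value of joint key_a below 0.004 m) or (value of joint each of key_a, key_c above 0.006 m and value of joint key_b below 0.004 m) or (value of joint each of key_a, key_b above 0.006 m and value of joint key_c below 0.004 m))), for 0.2 s.
2. the red cover stands over the seized key, fully home (((horizontal distance between cover and key_a_seat below 0.006 m and z of cover in the frame of key_a_seat below 0.003 m and angle between cover's own z axis and vertical below 0.1 rad and value of joint each of key_b, key_c above 0.006 m) or (horizontal distance between cover and key_b_seat below 0.006 m and z of cover in the frame of key_b_seat below 0.003 m and angle between cover's own z axis and vertical below 0.1 rad and value of joint each of key_a, key_c above 0.006 m) or (horizontal distance between cover and key_c_seat below 0.006 m and z of cover in the frame of key_c_seat below 0.003 m and angle between cover's own z axis and vertical below 0.1 rad and value of joint each of key_a, key_b above 0.006 m))), for 0.2 s.
At the end, for the whole second after the job is handed in: Both sound keys are latched down (joint over 6 mm); the seized key is up (under 2 mm) with the cover over it, its rim within 3 mm of the console top, centred within 6 mm, tilted less than 0.1 rad, at rest and released (((horizontal distance between cover and key_a_seat below 0.006 m and z of cover in the frame of key_a_seat below 0.003 m and angle between cover's own z axis and vertical below 0.1 rad and value of joint each of key_b, key_c above 0.006 m and value of joint key_a below 0.002 m) or (horizontal distance between cover and key_b_seat below 0.006 m and z of cover in the frame of key_b_seat below 0.003 m and angle between cover's own z axis and vertical below 0.1 rad and value of joint each of key_a, key_c above 0.006 m and value of joint key_b below 0.002 m) or (horizontal distance between cover and key_c_seat below 0.006 m and z of cover in the frame of key_c_seat below 0.003 m and angle between cover's own z axis and vertical below 0.1 rad and value of joint each of key_a, key_b above 0.006 m and value of joint key_c below 0.002 m)) and linear speed of cover below 0.02 m/s); the robot touches nothing.
It fails at once if a key is pushed with more than 20 N (contact force between any of the fingers, the arm, cover and key_a above 20 N or contact force between any of the fingers, the arm, cover and key_b above 20 N or contact force between any of the fingers, the arm, cover and key_c above 20 N).
It fails at once if another thing on the bench is moved by more than 20 mm (distance of any of loupe, tape_roll, film_core, marker, splice_brush from where it was at the start of the episode above 0.02 m).
It also fails if it takes over 70 s, if anything falls off the work surface, if the arm or the gripper's body presses on something with over 40 N, if the wrist force passes 120 N, or if a joint passes its speed limit or range.

## Working session

There is one attempt and no reset: what is moved stays moved. The work goes in short steps, Python scripts to look and compute and a tool call to move; the robot and the scene stay as the last step left them, time stands still between calls to the robot, and variables do not carry over. Pictures are saved under pics/ and viewed, at most 10 in all, crops included, and the job is handed in when it is done.

Besides the shell and the picture viewer there is one more tool, called after "Call:" by a JSON object that holds its "name" and its "arguments", one argument or row to a line. apply_moves: Moves the arm, as the interface text tells. Its arguments: {"type":"object","properties":{"moves":{"type":"string"},"newtons":{"type":"number"}},"required":["moves"]}

```bash
mkdir -p pics; cat > h.py <<'E'
import numpy as np, cv2
from workcell import env, cams
from scipy.spatial.transform import Rotation as R
def model(n,s=None):
    m=cams.camera_model(n)
    if n=="wrist":
        s=s or env.sense(); T=np.eye(4); T[:3,:3]=R.from_quat(s["orientation"]).as_matrix(); T[:3,3]=s["position"]
        return np.array(m["intrinsics"]),m["k1"],T@np.array(m["T_tool_cam"])
    return np.array(m["intrinsics"]),m["k1"],np.array(m["T"])
def pix(n,u,v,z,s=None):
    K,k1,T=model(n,s); d=cv2.undistortPoints(np.array([[[u,v]]],float),K,np.array([k1,0,0,0.]))[0,0]
    r=T[:3,:3]@[d[0],-d[1],-1]; return T[:3,3]+r*(z-T[2,3])/r[2]
def proj(n,P,s=None):
    K,k1,T=model(n,s); p=np.linalg.inv(T)@np.append(P,1)
    a=np.array([p[0],-p[1]])/-p[2]; a=a*(1+k1*(a@a)); return (K@[a[0],a[1],1])[:2]
def save(n,f,crop=None,k=1):
    i=cams.grab_frame(n)
    if crop: i=i[crop[1]:crop[3],crop[0]:crop[2]]
    i=cv2.resize(i,None,fx=k,fy=k,interpolation=cv2.INTER_CUBIC)
    cv2.imwrite("pics/"+f+".png",i[:,:,::-1])
E
python3 -c "
from h import *
s=env.sense();print(s['t'],s['position'],R.from_quat(s['orientation']).as_matrix().round(3),s['contact_force'])
save('top','t1',k=1.25)
save('scene','s1',k=1.25)
print(model('top'),model('scene'),cams.camera_model('wrist'))"
```

```text
0.0 [0.15434996 0.60509011 0.25520832] [[ 0.969 -0.247 -0.   ]
 [-0.247 -0.969 -0.002]
 [ 0.     0.002 -1.   ]] [-0.26263471  0.71981306 -0.75054596]
(array([[460.3549178 ,   0.        , 317.72117792],
       [  0.        , 460.3549178 , 201.76975915],
       [  0.        ,   0.        ,   1.        ]]), 0.020535905407855635, array([[ 0.02421543,  0.99591658, -0.08697004,  0.41512869],
       [-0.99969442,  0.02455563,  0.00284382, -0.03446427],
       [ 0.00496781,  0.0868746 ,  0.99620687,  1.25513812],
       [ 0.        ,  0.        ,  0.        ,  1.        ]])) (array([[400.17745367,   0.        , 316.90324154],
       [  0.        , 400.17745367, 199.33760395],
       [  0.        ,   0.        ,   1.        ]]), 0.02317880569939568, array([[-0.8149176 , -0.41721304,  0.40229664,  1.02256564],
       [ 0.57949585, -0.59814636,  0.55353906,  0.71325478],
       [ 0.00968855,  0.68421796,  0.72921322,  1.02400749],
       [ 0.        ,  0.        ,  0.        ,  1.        ]])) {'intrinsics': array([[344.10438956,   0.        , 320.77455388],
       [  0.        , 344.10438956, 197.6670353 ],
       [  0.        ,   0.        ,   1.        ]]), 'k1': -0.0211419543268751, 'T_tool_cam': array([[ 8.35277090e-04,  9.63824390e-01,  2.66536766e-01,
         6.65025267e-02],
       [ 9.99999547e-01, -9.26487394e-04,  2.16459578e-04,
        -7.98555736e-05],
       [ 4.55571975e-04,  2.66536465e-01, -9.63824728e-01,
        -1.16938108e-01],
       [ 0.00000000e+00,  0.00000000e+00,  0.00000000e+00,
         1.00000000e+00]])}
```

View pics/t1.png

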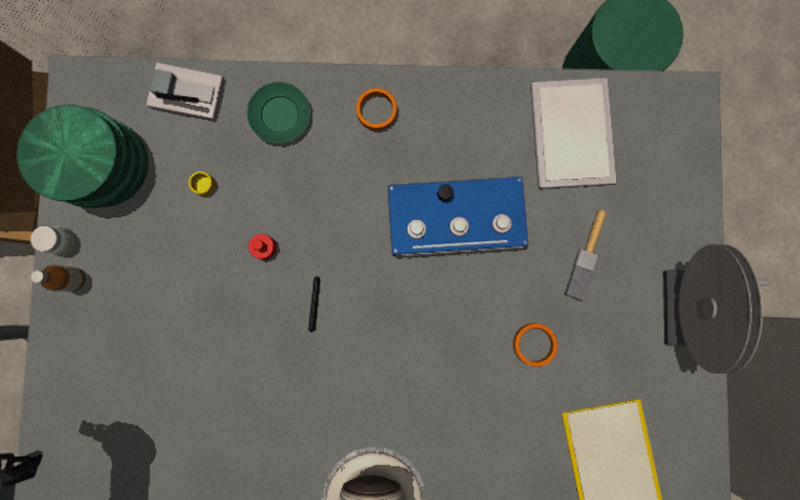

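The top view shows the console with its keys at about (417,228), (459,226) and (503,223) in the enlarged picture. The cover knob is at (262,246), with the marker, tape and brush clear of both.

```bash
python3 -c "
from h import *
for n,u,v,z in [('a',417,228,.071),('b',459,226,.071),('c',503,223,.071),('cov',261.5,246,.066),('c1',390,185,.045),('c2',522,178,.045),('c3',527,249,.045),('c4',394,254,.045)]: print(n,pix('top',u/1.25,v/1.25,z).round(4))
"
```

```text
a [ 0.5699 -0.0778  0.071 ]
b [ 0.5762 -0.1648  0.071 ]
c [ 0.5848 -0.256   0.071 ]
cov [0.5249 0.2434 0.066 ]
c1 [ 0.6642 -0.0192  0.045 ]
c2 [ 0.6863 -0.3005  0.045 ]
c3 [ 0.5343 -0.3119  0.045 ]
c4 [ 0.5168 -0.0314  0.045 ]
```

Call:
{"name": "apply_moves", "arguments": {
  "moves": "0.037 0.040 0 0 0 0 0; 0.037 0.040 0 0 0 0 0; 0.037 0.040 0 0 0 0 0; 0.037 0.040 0 0 0 0 0; 0.037 0.040 0 0 0 0 0; 0.037 0.040 0 0 0 0 0; 0.037 0.040 0 0 0 0 0; 0.037 0.040 0 0 0 0 0",
  "newtons": 40
}}

```text
t: 1.1
position: [0.3625, 0.2206, 0.2563]
orientation: [0.992, -0.124, -0.0, -0.0]
contact_force: [1.3, 1.4, -0.4]
opening: 0.0001
grip_force: 0.0
```

Call:
{"name": "apply_moves", "arguments": {
  "moves": "0.037 0.040 0 0 0 0 0; 0.037 0.040 0 0 0 0 0; 0.037 0.040 0 0 0 0 0; 0.037 0.040 0 0 0 0 0; 0.037 0.040 0 0 0 0 0; 0.037 0.040 0 0 0 0 0; 0 0 0 0 0 -0.8 0; 0 0 0 0 0 -0.8 0; 0 0 0 0 0 -0.8 0; 0 0 0 0 0 0 0"
}}

```text
t: 2.35
position: [0.5177, -0.0652, 0.2559]
orientation: [0.999, 0.042, -0.0, -0.0]
contact_force: [0.1, -0.2, 1.1]
opening: 0.0002
grip_force: 0.0
```

```bash
python3 -c "
from h import *
s=env.sense();print(s['position'],s['orientation'])
save('wrist','w1',k=1.25)
for P in [(.5699,-.0778,.071),(.5762,-.1648,.071),(.5848,-.256,.071)]: print(proj('wrist',P,s)*1.25)"
```

```text
[ 0.51769104 -0.06515726  0.25588642] [ 9.99122215e-01  4.18875696e-02 -4.80052465e-04 -2.87826251e-05]
[426.47119165 151.69110168]
[553.02612333 153.54123005]
[684.4053742  152.91322156]
```

View pics/w1.png

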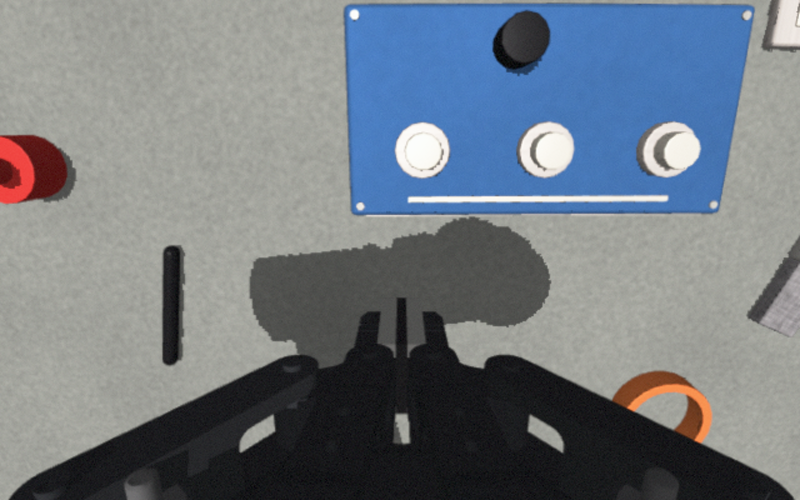

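The wrist view shows the key tops at (424,150), (554,152) and (681,151), within about 3 px of the prediction.

```bash
python3 -c "
from h import *
s=env.sense()
Rm=R.from_quat(s['orientation']).as_matrix()
for u,v in [(424,150),(554,152),(681,151)]:
  p=pix('wrist',u/1.25,v/1.25,.071,s); print(p.round(4),(Rm.T@(p-s['position'])).round(4))"
```

```text
[ 0.571 -0.076  0.071] [0.0523 0.0153 0.185 ]
[ 0.5774 -0.1653  0.071 ] [0.0512 0.1048 0.185 ]
[ 0.5859 -0.2533  0.071 ] [0.0523 0.1933 0.185 ]
```

Call:
{"name": "apply_moves", "arguments": {
  "moves": "0.026 0.008 0 0 0 0 0; 0.026 0.008 0 0 0 0 0; 0 0 0.05 0 0 0 0; 0 0 0.05 0 0 0 0; 0 0 0.04 0 0 0 0; 0 0 0.01 0 0 0 0; 0 0 0 0 0 0 0; 0 0 0 0 0 0 0"
}}

```text
t: 3.4
position: [0.5725, -0.0765, 0.1083]
orientation: [0.999, 0.043, 0.002, 0.0]
contact_force: [0.3, -0.5, 0.1]
opening: -0.0004
grip_force: 0.0
```

Call:
{"name": "apply_moves", "arguments": {
  "moves": "0 0 0.002 0 0 0 0; 0 0 0.002 0 0 0 0; 0 0 0.002 0 0 0 0; 0 0 0.001 0 0 0 0; 0 0 0.001 0 0 0 0; 0 0 0 0 0 0 0"
}}

```text
t: 4.15
position: [0.5711, -0.0766, 0.0982]
orientation: [0.999, 0.043, -0.0, 0.0]
contact_force: [-0.3, -0.0, 0.1]
opening: -0.0002
grip_force: 0.0
```

Call:
{"name": "apply_moves", "arguments": {
  "moves": "0 0 0.001 0 0 0 0; 0 0 0.001 0 0 0 0; 0 0 0 0 0 0 0"
}}

```text
t: 4.53
position: [0.5711, -0.0766, 0.0963]
orientation: [0.999, 0.043, -0.0, 0.0]
contact_force: [0.7, 0.5, -0.1]
opening: 0.0003
grip_force: 0.0
```

Call:
{"name": "apply_moves", "arguments": {
  "moves": "0 0 0.001 0 0 0 0; 0 0 0 0 0 0 0"
}}

```text
t: 4.78
position: [0.5712, -0.0766, 0.0962]
orientation: [0.999, 0.043, 0.0, 0.0]
contact_force: [-1.1, 0.7, 5.1]
opening: -0.0001
grip_force: 2.1
```

Call:
{"name": "apply_moves", "arguments": {
  "moves": "0 0 0.001 0 0 0 0; 0 0 0 0 0 0 0"
}}

```text
t: 5.03
position: [0.5712, -0.0766, 0.095]
orientation: [0.999, 0.043, 0.0, 0.0]
contact_force: [-1.3, 0.5, 4.3]
opening: 0.0002
grip_force: 2.2
```

Call:
{"name": "apply_moves", "arguments": {
  "moves": "0 0 0.001 0 0 0 0; 0 0 0 0 0 0 0"
}}

```text
t: 5.28
position: [0.5712, -0.0766, 0.0931]
orientation: [0.999, 0.043, 0.0, -0.0]
contact_force: [-1.6, 0.6, 1.8]
opening: -0.0001
grip_force: 1.1
```

Call:
{"name": "apply_moves", "arguments": {
  "moves": "0 0 0.001 0 0 0 0; 0 0 0 0 0 0 0"
}}

```text
t: 5.52
position: [0.5712, -0.0766, 0.0918]
orientation: [0.999, 0.043, -0.0, -0.0]
contact_force: [0.2, -0.2, -0.7]
opening: -0.0
grip_force: 0.3
```

Key A is sound and is clicking over. I'll follow it a little further, then go to key B.

Call:
{"name": "apply_moves", "arguments": {
  "moves": "0 0 0.001 0 0 0 0; 0 0 0.001 0 0 0 0; 0 0 0 0 0 0 0"
}}

```text
t: 5.9
position: [0.571, -0.0766, 0.09]
orientation: [0.999, 0.043, -0.0, -0.0]
contact_force: [-0.4, -0.2, -0.4]
opening: 0.0001
grip_force: 0.0
```

Call:
{"name": "apply_moves", "arguments": {
  "moves": "0 0 -0.018 0 0 0 0; 0 0.045 -0.006 0 0 0 0; 0 0.0445 0 0 0 0 0; 0 0 0 0 0 0 0; 0 0 0.01 0 0 0 0; 0 0 0.006 0 0 0 0; 0 0 0 0 0 0 0"
}}

```text
t: 6.78
position: [0.5782, -0.1648, 0.0973]
orientation: [0.999, 0.043, -0.001, -0.0]
contact_force: [0.3, -0.2, 0.6]
opening: -0.0
grip_force: 0.0
```

Call:
{"name": "apply_moves", "arguments": {
  "moves": "0 0 0.001 0 0 0 0; 0 0 0.001 0 0 0 0; 0 0 0 0 0 0 0"
}}

```text
t: 7.15
position: [0.5788, -0.1657, 0.0964]
orientation: [0.999, 0.043, 0.0, -0.0]
contact_force: [0.4, -0.9, 0.5]
opening: -0.0002
grip_force: 0.0
```

Call:
{"name": "apply_moves", "arguments": {
  "moves": "0 0 0.001 0 0 0 0; 0 0 0 0 0 0 0"
}}

```text
t: 7.4
position: [0.5789, -0.1658, 0.0961]
orientation: [0.999, 0.043, 0.0, 0.0]
contact_force: [-2.1, 1.4, 4.3]
opening: -0.0
grip_force: 2.4
```

Call:
{"name": "apply_moves", "arguments": {
  "moves": "0 0 0.0007 0 0 0 0; 0 0 0 0 0 0 0"
}}

```text
t: 7.65
position: [0.5789, -0.1658, 0.0953]
orientation: [0.999, 0.043, 0.0, 0.0]
contact_force: [-1.0, 1.0, 4.0]
opening: 0.0003
grip_force: 2.4
```

Call:
{"name": "apply_moves", "arguments": {
  "moves": "0 0 0.001 0 0 0 0; 0 0 0 0 0 0 0"
}}

```text
t: 7.9
position: [0.5789, -0.1658, 0.0935]
orientation: [0.999, 0.043, 0.0, -0.0]
contact_force: [-0.6, 2.0, 1.4]
opening: -0.0001
grip_force: 1.0
```

Call:
{"name": "apply_moves", "arguments": {
  "moves": "0 0 0.001 0 0 0 0; 0 0 0 0 0 0 0"
}}

```text
t: 8.15
position: [0.5784, -0.1658, 0.0919]
orientation: [0.999, 0.043, -0.001, -0.0]
contact_force: [0.1, -0.8, 0.1]
opening: -0.0002
grip_force: 0.0
```

Call:
{"name": "apply_moves", "arguments": {
  "moves": "0 0 0.001 0 0 0 0; 0 0 0 0 0 0 0"
}}

```text
t: 8.4
position: [0.5786, -0.1658, 0.0912]
orientation: [0.999, 0.043, -0.0, -0.0]
contact_force: [-1.0, 0.2, -0.6]
opening: -0.0002
grip_force: 0.0
```

Call:
{"name": "apply_moves", "arguments": {
  "moves": "0 0 0.001 0 0 0 0; 0 0 0 0 0 0 0"
}}

```text
t: 8.65
position: [0.5787, -0.1658, 0.0905]
orientation: [0.999, 0.043, -0.0, -0.0]
contact_force: [-0.8, -0.2, 0.7]
opening: -0.0002
grip_force: 0.0
```

A and B both dropped over the click, so C should be the seized one. I'll confirm that with a light touch.

Call:
{"name": "apply_moves", "arguments": {
  "moves": "0 0 -0.018 0 0 0 0; 0 0.045 -0.005 0 0 0 0; 0 0.0445 0 0 0 0 0; 0 0 0 0 0 0 0; 0 0 0.01 0 0 0 0; 0 0 0.005 0 0 0 0; 0 0 0 0 0 0 0"
}}

```text
t: 9.52
position: [0.586, -0.2539, 0.0977]
orientation: [0.999, 0.043, -0.001, -0.0]
contact_force: [-0.6, 0.0, -0.2]
opening: -0.0001
grip_force: 0.0
```

Call:
{"name": "apply_moves", "arguments": {
  "moves": "0 0 0.001 0 0 0 0; 0 0 0.001 0 0 0 0; 0 0 0 0 0 0 0"
}}

```text
t: 9.9
position: [0.5864, -0.2549, 0.0967]
orientation: [0.999, 0.043, 0.0, 0.0]
contact_force: [0.1, 0.1, -0.5]
opening: 0.0001
grip_force: 0.0
```

Call:
{"name": "apply_moves", "arguments": {
  "moves": "0 0 0.001 0 0 0 0; 0 0 0 0 0 0 0"
}}

```text
t: 10.15
position: [0.5866, -0.255, 0.0962]
orientation: [0.999, 0.043, 0.0, 0.0]
contact_force: [-0.3, 0.4, 2.1]
opening: -0.0002
grip_force: 1.6
```

Call:
{"name": "apply_moves", "arguments": {
  "moves": "0 0 0.0007 0 0 0 0; 0 0 0 0 0 0 0"
}}

```text
t: 10.4
position: [0.5866, -0.255, 0.0958]
orientation: [0.999, 0.043, 0.0, 0.0]
contact_force: [-2.2, 0.4, 5.8]
opening: 0.0
grip_force: 2.7
```

Call:
{"name": "apply_moves", "arguments": {
  "moves": "0 0 0.0006 0 0 0 0; 0 0 0 0 0 0 0"
}}

```text
t: 10.65
position: [0.5866, -0.255, 0.0954]
orientation: [0.999, 0.043, 0.0, 0.0]
contact_force: [-1.8, 1.6, 6.6]
opening: -0.0001
grip_force: 3.1
```

Call:
{"name": "apply_moves", "arguments": {
  "moves": "0 0 0.0005 0 0 0 0; 0 0 0 0 0 0 0"
}}

```text
t: 10.9
position: [0.5866, -0.255, 0.0952]
orientation: [0.999, 0.043, 0.0, 0.0]
contact_force: [-2.1, 1.7, 8.9]
opening: -0.0005
grip_force: 3.6
```

C stiffens as it is pushed, so it is the seized key. I'll lift off and take a close look.

Call:
{"name": "apply_moves", "arguments": {
  "moves": "0 0 -0.03 0 0 0 0; 0 -0.03 -0.05 0 0 0 0.03; 0 -0.03 -0.05 0 0 0 0.06; 0 0 0 0 0 0 0.06; 0 0 0 0 0 0 0.06"
}}

```text
t: 11.52
position: [0.5809, -0.1949, 0.2233]
orientation: [0.999, 0.043, -0.0, -0.0]
contact_force: [-0.7, -0.5, 0.1]
opening: 0.0602
grip_force: 0.0
```

```bash
python3 -c "
from h import *
s=env.sense();print(s['t'],s['position'],s['orientation'])
import json;json.dump([list(s['position']),list(s['orientation'])],open('w2.json','w'))
save('wrist','w2',k=1.25)
for P in [(.5705,-.077,.063),(.5768,-.165,.063),(.5853,-.2547,.071)]: print(proj('wrist',P,s)*1.25)"
```

```text
11.525 [ 0.5808689  -0.19488719  0.22327229] [ 9.99090116e-01  4.26470236e-02 -2.34213456e-04 -3.42401665e-04]
[223.95755267 232.6429521 ]
[356.42434911 234.54533174]
[494.76161904 236.43997177]
```

View pics/w2.png

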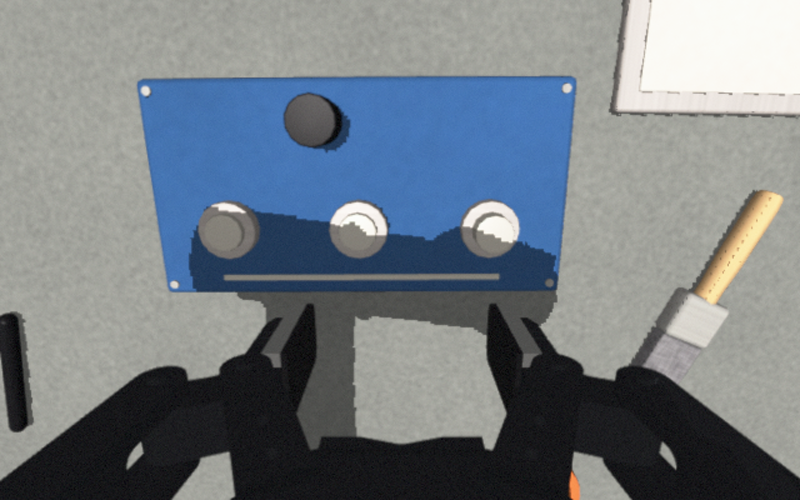

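Keys A and B sit lower than C (tops at about (223,234), (357,233) and (495,235)), and the position of C agrees with the prediction. Next is the cover.

Call:
{"name": "apply_moves", "arguments": {
  "moves": "-0.002 -0.055 0 0 0 0 0.06; -0.002 -0.055 0 0 0 0 0.06; -0.002 -0.055 0 0 0 0 0.06; -0.002 -0.055 0 0 0 0 0.06; -0.002 -0.055 0 0 0 0 0.06; -0.002 -0.055 0 0 0 0 0.06; -0.003 -0.055 0 0 0 0 0.06; -0.003 -0.055 0 0 0 0 0.06; 0 0 0 0 0 0 0.06; 0 0 0 0 0 0 0.06"
}}

```text
t: 12.82
position: [0.5255, 0.241, 0.2221]
orientation: [0.999, 0.042, -0.001, 0.001]
contact_force: [-0.4, -0.4, -0.2]
opening: 0.0596
grip_force: 0.0
```

```bash
python3 -c "
from h import *
s=env.sense();print(s['t'],s['position'],s['orientation'])
save('wrist','w3',k=1.25)
print(proj('wrist',(.5249,.2434,.066),s)*1.25)
s2=dict(position=[0.5808689,-0.19488719,0.22327229],orientation=[9.99090116e-01,4.26470236e-02,-2.34213456e-04,-3.42401665e-04])
for u,v,z in [(490,229,.057),(495,235,.071),(357.5,233,.063),(228.5,230,.057),(358.5,230,.057)]: print(pix('wrist',u/1.25,v/1.25,z,s2))"
```

```text
12.825 [0.52553772 0.24097856 0.22211057] [ 0.99909752  0.04243948 -0.0014094   0.0010238 ]
[397.42353254 233.94134446]
[ 0.58693547 -0.25415896  0.057     ]
[ 0.58626194 -0.25471518  0.071     ]
[ 0.57791451 -0.16564824  0.063     ]
[ 0.57095959 -0.0777109   0.057     ]
[ 0.57855502 -0.16569171  0.057     ]
```

View pics/w3.png

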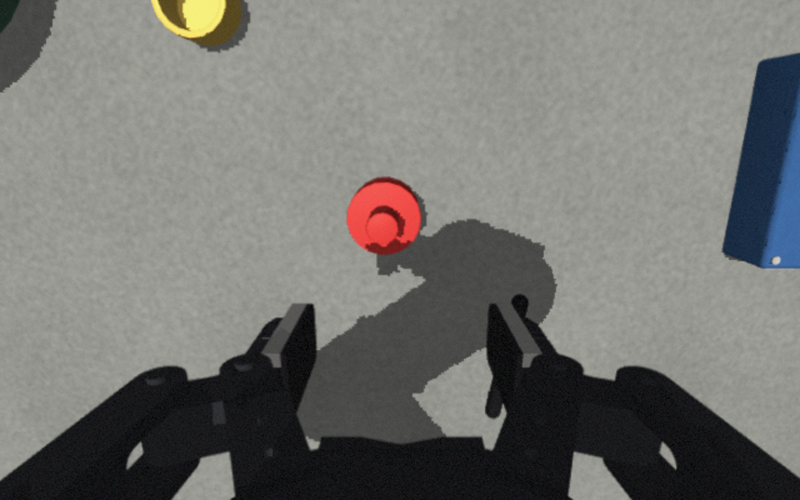

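The cover knob top is at about (383,228) and the cup's top disc is centred at about (384,216).

```bash
python3 -c "
from h import *
s=env.sense();Rm=R.from_quat(s['orientation']).as_matrix()
i=cams.grab_frame('wrist').astype(int)
m=((i[...,0]>110)&(i[...,1]<100)&(i[...,2]<100)).astype(np.uint8)
x,y,w,h=cv2.boundingRect(m);print(x,y,w,h)
for u,v,z in [(383/1.25,228/1.25,.066),(384/1.25,216/1.25,.036),(x+w/2,172.8,.036)]:
  p=pix('wrist',u,v,z,s);print(p.round(4),(Rm.T@(p-s['position'])).round(4))
c=i[130:220,260:360].astype(np.uint8);cv2.imwrite('pics/w4.png',cv2.resize(c,None,fx=6,fy=6,interpolation=cv2.INTER_CUBIC)[:,:,::-1])"
```

```text
128 5 209 198
[0.5283 0.2527 0.066 ] [ 0.0039 -0.0122  0.1565]
[0.5301 0.2533 0.036 ] [ 0.0059 -0.0127  0.1865]
[0.5245 0.3202 0.036 ] [ 0.0058 -0.0798  0.1864]
```

View pics/w4.png

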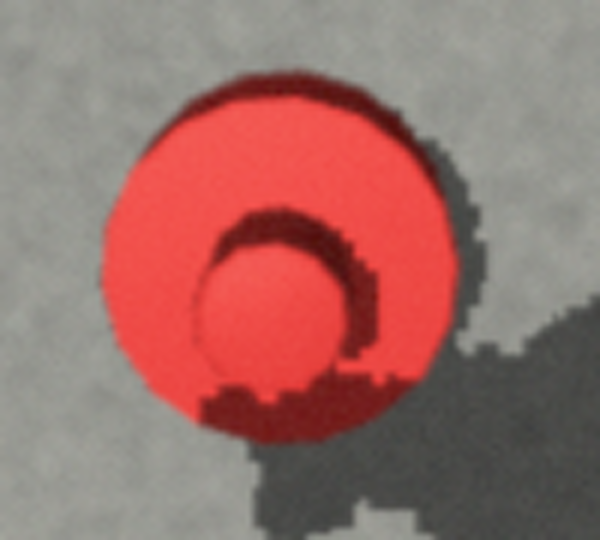

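The enlarged crop gives a knob centre of (305.0,183.3) and a cup top of (306.7,175) in full-frame pixels.

```bash
python3 -c "
from h import *
s=env.sense();Rm=R.from_quat(s['orientation']).as_matrix()
for u,v,z in [(305,183.3,.066),(306.7,175,.036)]:
  p=pix('wrist',u,v,z,s);print(p.round(4),(Rm.T@(p-s['position'])).round(4))"
```

```text
[0.5276 0.2536 0.066 ] [ 0.0031 -0.0133  0.1569]
[0.5283 0.2535 0.036 ] [ 0.0038 -0.0132  0.1869]
```

Call:
{"name": "apply_moves", "arguments": {
  "moves": "0.0035 -0.0133 0.03 0 0 0 0.06; 0 0 0.05 0 0 0 0.06; 0 0 0.04 0 0 0 0.06; 0 0 0.028 0 0 0 0.06; 0 0 0.01 0 0 0 0.06; 0 0 0 0 0 0 0.06; 0 0 0 0 0 0 0.06"
}}

```text
t: 13.8
position: [0.5291, 0.2555, 0.0673]
orientation: [0.999, 0.043, 0.001, -0.001]
contact_force: [0.5, 0.1, 0.6]
opening: 0.0601
grip_force: 0.0
```

```bash
python3 -c "
from h import *
s=env.sense();print(s['position'],s['orientation'],s['contact_force'],env.tcp_to_tips)"
```

```text
[0.5291282  0.25552526 0.06727078] [ 9.99094048e-01  4.25338955e-02  1.16968568e-03 -7.63353264e-04] [0.51952495 0.05699722 0.59609669] 0.025
```

Call:
{"name": "apply_moves", "arguments": {
  "moves": "-0.001 0.002 0.0025 0 0 0 0.06; 0 0 0 0 0 0 0.06; 0 0 0 0 0 0 0.01; 0 0 0 0 0 0 0.01; 0 0 0 0 0 0 0.01; 0 0 0 0 0 0 0.01; 0 0 0 0 0 0 0.01; 0 0 0 0 0 0 0.01",
  "newtons": 50
}}

```text
t: 14.8
position: [0.5275, 0.2534, 0.0635]
orientation: [0.999, 0.043, 0.0, -0.0]
contact_force: [-1.3, 1.0, 1.7]
opening: 0.0205
grip_force: 48.9
```

Call:
{"name": "apply_moves", "arguments": {
  "moves": "0 0 -0.02 0 0 0 0.01; 0 0 -0.05 0 0 0 0.01; 0 0 -0.05 0 0 0 0.01; 0 0 0 0 0 0 0.01; 0 0 0 0 0 0 0.01"
}}

```text
t: 15.42
position: [0.5265, 0.2526, 0.1822]
orientation: [0.999, 0.042, -0.001, 0.0]
contact_force: [-0.4, 0.8, -2.3]
opening: 0.0206
grip_force: 49.1
```

```bash
python3 -c "
from h import *
s=env.sense();print(s['t'],s['position'],s['orientation'],s['contact_force'])
i=cams.grab_frame('wrist')
o=s['position']
print(proj('wrist',o+np.array([0,0,-.0635+.066]),s),proj('wrist',o+np.array([0,0,-.0635+.036]),s),proj('wrist',o+np.array([0,0,-.0635]),s))
c=i[120:400,160:480]
cv2.imwrite('pics/w5.png',cv2.resize(c,None,fx=2,fy=2,interpolation=cv2.INTER_CUBIC)[:,:,::-1])"
```

```text
15.425 [0.5265001  0.25263829 0.18222773] [ 9.99105813e-01  4.22649551e-02 -1.07860646e-03  2.89849347e-04] [-0.41244017  0.7555874  -2.25702597]
[321.57582059 288.07116809] [321.46131592 253.84319764] [321.36917265 226.34504346]
```

View pics/w5.png

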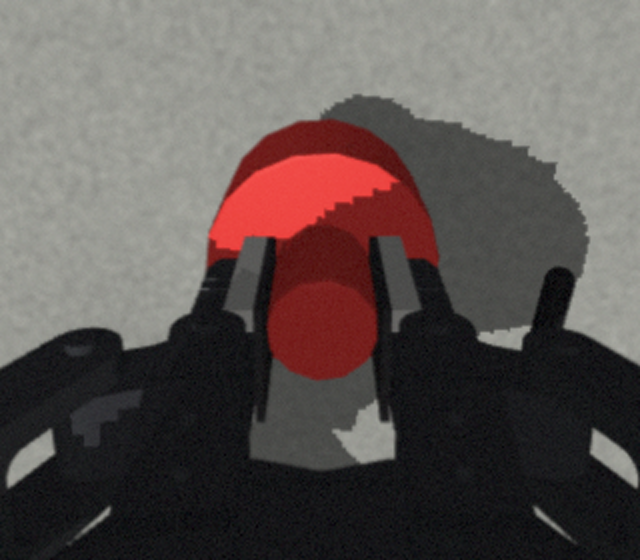

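The knob is held upright between the pads, its top centre at (321.2,285). That is about 1 mm to +x of the TCP. I'll carry it to C.

Call:
{"name": "apply_moves", "arguments": {
  "moves": "0.0014 0.051 0 0 0 0 0.01; 0.0014 0.051 0 0 0 0 0.01; 0.0014 0.051 0 0 0 0 0.01; 0.0014 0.051 0 0 0 0 0.01; 0.0014 0.051 0 0 0 0 0.01; 0.0014 0.051 0 0 0 0 0.01; 0.0014 0.051 0 0 0 0 0.01; 0.0014 0.051 0 0 0 0 0.01; 0.0014 0.051 0 0 0 0 0.01; 0.0014 0.052 0 0 0 0 0.01"
}}

```text
t: 16.73
position: [0.584, -0.2562, 0.1808]
orientation: [0.999, 0.043, -0.002, -0.001]
contact_force: [1.4, 0.3, -1.2]
opening: 0.02
grip_force: 49.2
```

Call:
{"name": "apply_moves", "arguments": {
  "moves": "0 0 0.02 0 0 0 0.01; 0 0 0 0 0 0 0.01; 0 0 0 0 0 0 0.01; 0 0 0 0 0 0 0.01"
}}

```text
t: 17.23
position: [0.5853, -0.2541, 0.1639]
orientation: [0.999, 0.043, 0.0, 0.0]
contact_force: [0.0, -0.5, -0.8]
opening: 0.0207
grip_force: 49.4
```

Call:
{"name": "apply_moves", "arguments": {
  "moves": "0 0.0004 0.015 0 0 0 0.01; 0 0 0.01 0 0 0 0.01; 0 0 0.005 0 0 0 0.01; 0 0 0 0 0 0 0.01; 0 0 0.004 0 0 0 0.01; 0 0 0.004 0 0 0 0.01; 0 0 0 0 0 0 0.01"
}}

```text
t: 18.1
position: [0.5847, -0.2551, 0.1249]
orientation: [0.999, 0.043, -0.0, -0.0]
contact_force: [-0.2, 0.1, -0.9]
opening: 0.0203
grip_force: 49.4
```

Call:
{"name": "apply_moves", "arguments": {
  "moves": "0 0 0.004 0 0 0 0.01; 0 0 0.003 0 0 0 0.01; 0 0 0.002 0 0 0 0.01; 0 0 0 0 0 0 0.01"
}}

```text
t: 18.6
position: [0.5848, -0.2552, 0.1161]
orientation: [0.999, 0.043, -0.0, -0.0]
contact_force: [-0.5, -0.1, -1.3]
opening: 0.021
grip_force: 49.4
```

Call:
{"name": "apply_moves", "arguments": {
  "moves": "0 0 0.003 0 0 0 0.01; 0 0 0.002 0 0 0 0.01; 0 0 0.001 0 0 0 0.01; 0 0 0.001 0 0 0 0.01; 0 0 0 0 0 0 0.01"
}}

```text
t: 19.23
position: [0.5849, -0.2552, 0.1092]
orientation: [0.999, 0.043, -0.0, -0.0]
contact_force: [-0.7, -0.4, -1.0]
opening: 0.0202
grip_force: 49.4
```

Call:
{"name": "apply_moves", "arguments": {
  "moves": "0 0 0.001 0 0 0 0.01; 0 0 0 0 0 0 0.01"
}}

```text
t: 19.48
position: [0.5851, -0.2552, 0.1086]
orientation: [0.999, 0.043, 0.0, 0.0]
contact_force: [-0.6, -0.9, 0.1]
opening: 0.0206
grip_force: 49.6
```

Contact is starting exactly at the seating height. I'll press in lightly, release and retreat straight up.

Call:
{"name": "apply_moves", "arguments": {
  "moves": "0 0 0.0007 0 0 0 0.01; 0 0 0 0 0 0 0.01; 0 0 0 0 0 0 0.03; 0 0 0 0 0 0 0.05; 0 0 0 0 0 0 0.05; 0 0 0 0 0 0 0.05"
}}

```text
t: 20.23
position: [0.5848, -0.2552, 0.1074]
orientation: [0.999, 0.043, -0.0, -0.0]
contact_force: [0.6, 0.0, -0.0]
opening: 0.0499
grip_force: 0.0
```

Call:
{"name": "apply_moves", "arguments": {
  "moves": "0 0 -0.02 0 0 0 0.05; 0 0 -0.04 0 0 0 0.05; 0 0 -0.05 0 0 0 0.05; 0 0 0 0 0 0 0.05; 0 0 0 0 0 0 0.05"
}}

```text
t: 20.85
position: [0.5845, -0.2549, 0.2172]
orientation: [0.999, 0.042, -0.0, -0.0]
contact_force: [0.3, 0.9, -0.3]
opening: 0.0499
grip_force: 0.0
```

```bash
python3 -c "
from h import *
s=env.sense();print(s['t'],s['position'],s['contact_force'])
save('wrist','w6',k=1.25)
for z in (.111,.081): print(proj('wrist',(.5864,-.2545,z),s)*1.25)
i=cams.grab_frame('scene');p=proj('scene',(.58,-.17,.06)).astype(int);print(p)
x,y=max(p[0]-80,0),max(p[1]-60,0)
cv2.imwrite('pics/s6.png',cv2.resize(i[y:y+120,x:x+160],None,fx=5,fy=5,interpolation=cv2.INTER_CUBIC)[:,:,::-1])"
```

```text
20.85 [ 0.58446608 -0.25494085  0.21723591] [ 0.28213546  0.89591249 -0.33507476]
[401.35382146 252.26331301]
[401.39626808 238.52025066]
[269 183]
```

View pics/w6.png

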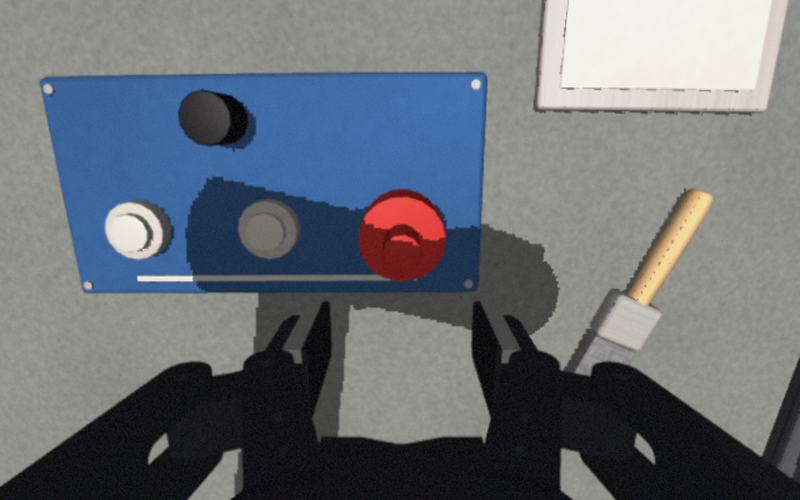

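View pics/s6.png

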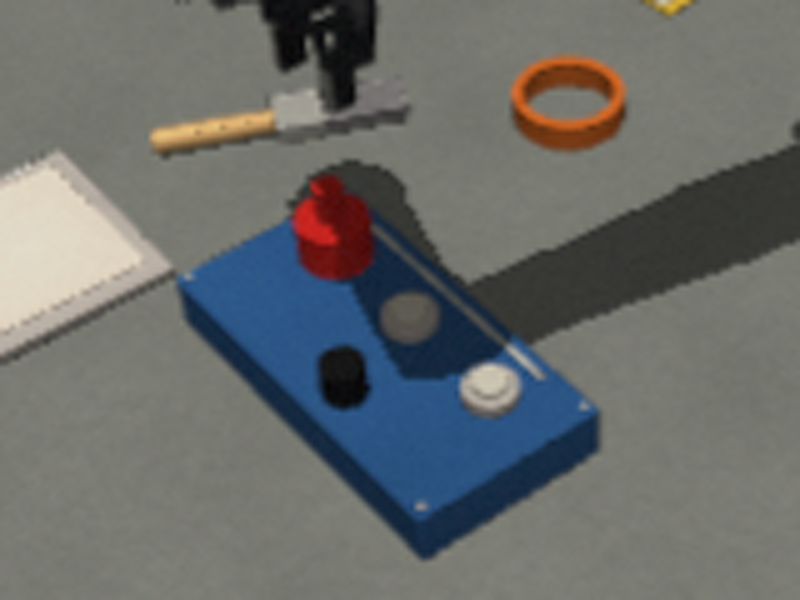

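In the wrist view the cup top is centred at about (402,238), against a prediction of (401,238.5). It stands upright and flat, keys A and B are low, and the gripper is clear.

```bash
python3 -c "
from h import *
print(env.sign_off())"
```

```text
the job is handed in; nothing more can be done
None
```

The job is handed in: keys A and B clicked and stayed down, key C stiffened under a light push (about 9 N) so I left it up as the seized one, and the red cover now stands upright and home over it, released; no verdict came back.

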